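# Change the die in the small bench press

## Task

Change the die in the bench press: first slide the flat-topped die out of the press and set it down upright on about the middle of the wooden board, then slide the domed die fully home into the same guide, right against the stop, fin towards the open mouth, and let go. Keep both dies upright and do not drop them, and leave the channel-topped die, the brass bell, the tin and the standing stake where they are.

Things in the scene. Friction and masses are not known exactly. Their poses are not given: they have to be found in the camera images.
- press: Fixed H-frame bench press, grey and steel; place and yaw vary. Base plate 165 (x -75 to 90) x 200 x 20 mm high, two posts 26 square at x 12, y +-83 carrying a head; crossbar along y on a screw, top 245 over the bench. Origin: underside, straight under press_seat; x points from the open mouth inwards, z up. Nothing but friction holds a die in it.
- press_head (a point): Middle of the head's underside front edge, 120 mm over the bench: head 60 (press x -18 to 42) x 200 x 50 high; below it a ram 36 across at x 5, its end 102 over the bench. The head overhangs a die that is home: a gripper pointing straight down cannot reach the fin; leaning back 30 to 45 degrees, fingers pointing inwards and down, it can.
- press_seat (a point): On the base plate, 20 mm over the bench: a die's origin when home, axes as the press's (x inwards). The guide is a channel along x, 64 wide, 15 high, under lips 7 thick (x -45 to 55, top 22 over the plate) with a 44 wide slot between: a die only slides out along -x, with 3 mm headroom and 2 each side. A stop 12 high at x 50 meets the foot's far end at home.
- press_mouth (a point): Middle of the guide's open mouth on the base plate, at x -72 mm from press_seat. From here to x -45 the side walls (15 high, no lips) flare: 80 apart at the mouth, 64 inside. A die is clear of the lips when its origin is beyond x -100, clear of the flares beyond x -125. The base plate ends at x -75; a tongue 100 wide, flush with it, goes on to x -105.
- flat_die: Starts home in the press. Aluminium, about 0.5 kg, balance near x 0. Foot 100 (x) x 60 (y) x 12 mm high; on it a 50 x 50 block (x -20 to 30; waist 36 wide below z 26), flat top 68 high; before it an upright grip fin, y 16 thick, x -49 to -25, top 70 high. Origin: centre of underside; z up, x from fin to block.
- flat_grip (a point): Point in the middle of the flat die's fin, 50 mm above its underside, at x = -37 mm.
- dome_die: The die to fit; stands on the bench. Aluminium, about 0.5 kg, balance near x 0. Foot 100 (x) x 60 (y) x 12 mm high; on it a 50 x 50 block (x -20 to 30; waist 36 wide below z 26), 46 high, with a round dome 48 across, top 68; before it an upright grip fin, y 16 thick, x -49 to -25, top 70 high. Origin: centre of underside; z up, x from fin to block.
- dome_grip (a point): Point in the middle of the domed die's fin, 50 mm above its underside, at x = -37 mm.
- channel_die: Leave it. Aluminium, about 0.5 kg, balance near x 0. Foot 100 (x) x 60 (y) x 12 mm high; on it a 50 x 50 block (x -20 to 30; waist 36 wide below z 26), top a square channel 24 wide along x between two walls 69 high; before it an upright grip fin, y 16 thick, x -49 to -25, top 70 high. Origin: centre of underside; z up, x from fin to block.
- board: Fixed wooden board, 150 (x) x 120 (y) x 12 mm high, where the flat die is to stand. Origin: centre of its underside.
- bell: Bystander: brass bell standing mouth down, 72 mm across, 80 high. Origin: centre of its underside.
- tin: Bystander: open steel tin, 72 mm across, 95 high. Origin: centre of its underside.
- stake: Bystander: loose steel T-stake standing in a wooden block: block 66 x 66 x 45 mm high, stem 22 square, cross head 60 (x) x 26 x 20, top 180 mm over the bench. Origin: centre of its underside. It and the tin stand on either side before the press.
Mind the look-alikes: they are no part of the job. Several things look just like the board: the one meant starts farthest from the robot's base. Leave any turquoise look-alike of the flat_die alone.

How it is judged:
On the way, in this order (a step that is already met when the one before it is completed fails the run):
1. the flat die is drawn clear out of the press (horizontal distance between flat_die and press_seat above 0.1 m), for 0.1 s.
2. the flat die stands on the board, let go (x of flat_die in the frame of board between -0.03 and 0.03 m and y of flat_die in the frame of board between -0.035 and 0.035 m and z of flat_die in the frame of board between 0.009 and 0.016 m and angle between flat_die's own z axis and vertical below 0.08 rad and linear speed of flat_die below 0.02 m/s and contact force between the fingers and flat_die below 0.1 N), for 0.2 s.
At the end, for the whole second after the job is handed in: The domed die is home in the guide (within 4 mm of the stop and centre line, flat, square, fin towards the mouth) and the flat die stands upright on the board, its centre within 30 mm (board x) and 35 mm (y) of the board's; both let go and at rest (all of step 2 and x of dome_die in the frame of press_seat between -0.004 and 0.004 m and y of dome_die in the frame of press_seat between -0.004 and 0.004 m and z of dome_die in the frame of press_seat between -0.003 and 0.003 m and angle between the x axis of dome_die and the x axis of press_seat, either way round below 0.06 rad and angle between dome_die's own z axis and vertical below 0.06 rad and linear speed of dome_die below 0.02 m/s and contact force between the fingers and dome_die below 0.1 N and x of dome_grip in the frame of press_seat below -0.02 m); the robot touches nothing.
It fails at once if the channel-topped die or the bell is pushed more than 15 mm or tipped (distance of any of channel_die, bell from where it was at the start of the episode above 0.015 m or angle between any of channel_die, bell's own z axis and vertical above 0.4 rad).
It fails at once if the tin or the stake is pushed more than 15 mm or tipped (distance of any of tin, stake from where it was at the start of the episode above 0.015 m or angle between any of tin, stake's own z axis and vertical above 0.4 rad).
It fails at once if the flat or domed die is tipped over (more than 40 degrees) (angle between any of flat_die, dome_die's own z axis and vertical above 0.7 rad).
It fails at once if the flat or domed die is dropped (moves faster than 0.6 m/s while not held) ((linear speed of flat_die above 0.6 m/s and contact force between the fingers and flat_die below 0.1 N) or (linear speed of dome_die above 0.6 m/s and contact force between the fingers and dome_die below 0.1 N)).
It also fails if it takes over 72 s, if anything falls off the work surface, if the arm or the gripper's body presses on something with over 40 N, if the wrist force passes 120 N, or if a joint passes its speed limit or range.

## Robot

A 7-joint arm with a two-finger parallel gripper is mounted at the origin on the work surface. World frame = base frame: x ahead of the robot, y to its left, z up, the work surface at z = 0. Lengths are in m, angles in rad, forces in N, time in s.
With the tool pointing down it reaches from about 0.4 to 0.925 m from the base axis. Payload 5.6 kg.
Tool frame: the origin (TCP) lies on the centre line of the jaws, within the pads' length; the fingertips stand 22 mm ahead of it and the grasp point (between the pads) lies 3 mm ahead of it (tcp_to_tips is the distance from the TCP to the fingertips, in m); z points along the fingers, y is the line along which they close (so a half turn about z gives the same grasp; the last joint's range is limited). The gripper opens to 85 mm and grips with 20 to 120 N. Pads are 22 mm wide; open, the fingers measure 114 mm over their backs; the gripper's body (76 mm by 85 mm) begins 54 mm behind the grasp point. The pads swing forward as they close: fully open they stand 13 mm farther back than shut.
Start: joints at [-1.283, 0.468, -0.012, 1.603, 0.006, 1.071, -0.056], TCP at [0.211, 0.615, 0.215] pointing down, gripper open.
Joint ranges: [-2.53, 2.53], [-0.31, 2.02], [-1.57, 1.55], [0.28, 2.44], [-1.29, 4.43], [0.15, 1.84], [-2.92, 2.92]. Speed limits (rad/s): [2.57, 2.57, 3.14, 3.14, 3.14, 3.14, 3.14].

## Interface

Orientations are given as a unit quaternion [x, y, z, w].
In Python, from bench import state, grab_frame, sign_off, tcp_to_tips gives the robot as it stands.
- The arm moves only by the tool arm_command, never from a script. Its argument "series" is a list of rows, each a list of 7 numbers: the turn, a rotation vector about the world's x, y, z each as a share of 120 degrees, from -1 to 1, then the shift along the world's x, y, z each as a share of 0.3 m, from -1 to 1, then the opening, from 0 (shut) to 1 (fully open). In form: [[rx, ry, rz, x, y, z, hand], ...]. A call has 1 to 20 rows; each row shifts and turns the commanded pose from where the row before left it; what a row does not reach is not made up. A row lasts 1/12 s, in which the tool goes at most 41.7 mm and 7.16 degrees, less where a joint would pass 70% of its speed; a pose out of reach is approached as far as the arm can. A call with a number of a shift or a turn outside -1 to 1 is refused whole. A call with a gripper value outside its range is refused whole. The fingers move at their own pace and stop on an object; "squeeze" is the grip in N (left out, the last holds). Time passes only in rows, so rows that do not move let the fingers close. It gives the time, the measured TCP pose, the force, the opening and the grip force at its end, in the units of the state.
- state(): the state, without advancing time (a new reading comes with each control period).
- grab_frame(name): name is "scene" or "top"; returns a dict with "image" (384x512x3 uint8, red, green, blue), "depth" (384x512 float32, m along the optical axis (not along the pixel's ray), 0 where there is no reading), "K" (3x3 intrinsics, pixels), "pose" (4x4, takes a point from camera to world coordinates). Camera axes: x right, y up, looking along -z (the intrinsics and any distortion apply to the point x, -y, -z); pixel columns grow to the right and rows downward; lengths in m; the calibration is good to about 2 mm. A picture is of the moment at which its call begins.
- sign_off(): hands the job in; it is judged then, once.
The state is a dict: "time": time; "q": joint angles; "dq": joint speeds; "effort": joint torques, N m; "eef_pos": TCP position; "eef_rot": TCP orientation; "force": force on the tool from outside, world axes, zero at the start; "ft_torque": the same for the moment, N m; "opening": finger opening in m; "grip_force": force on a finger pad.
Only numpy, scipy, OpenCV 4.12 (cv2) and the standard library are available. Lean on these libraries where they do the work, as an engineer would, in place of code of your own. Each camera call takes 0.05 s, during which the arm holds its last target. There are 200 camera calls.

## Working session

There is one attempt and no reset: what is moved stays moved. The work goes in short steps, Python scripts to look and compute and a tool call to move; the robot and the scene stay as the last step left them, time stands still between calls to the robot, and variables do not carry over. Pictures are saved under pics/ and viewed, at most 10 in all, crops included, and the job is handed in when it is done.

Besides the shell and the picture viewer there is one more tool, called as name(argument=value, ...) on one line, values as JSON. arm_command: Moves the arm, as the interface text tells. Its arguments: {"type":"object","properties":{"series":{"type":"array","items":{"type":"array","items":{"type":"number"}}},"squeeze":{"type":"number"}},"required":["series"]}

```bash
mkdir -p pics; ls; python3 - <<'E'
from bench import *
import cv2,numpy as np
print(state(), tcp_to_tips)
for n in("scene","top"):
    f=grab_frame(n); cv2.imwrite(f"pics/{n}0.png",f["image"][:,:,::-1]); np.savez(f"{n}0.npz",**f); print(f["K"],f["pose"])
E
```

```text
pics
{'time': 0.0, 'q': array([-1.28295738,  0.46838351, -0.01160745,  1.60368128,  0.00600166,
        1.07138949, -0.05627486]), 'dq': array([-2.75309007e-04,  1.75279945e-04,  2.76769785e-04, -5.15798055e-04,
       -9.06347879e-05, -5.64287988e-04, -3.75233282e-04]), 'effort': array([ 7.26407543e-04, -5.32394099e+01,  2.21548666e-02, -2.51303226e+01,
        1.15099648e-02,  7.65461853e-03,  1.22318573e-05]), 'eef_pos': array([0.21100961, 0.61414557, 0.21391038]), 'eef_rot': array([ 1.64682591e-01,  9.86346192e-01, -9.09316516e-04, -8.79065261e-05]), 'force': array([-0.61635891,  1.00029422, -0.1081727 ]), 'ft_torque': array([ 0.0186876 , -0.00438524, -0.07990789]), 'grip_force': 0.0, 'opening': 0.08552122641371743} 0.022
[[460.14903245   0.         259.75500032]
 [  0.         460.14903245 191.99324874]
 [  0.           0.           1.        ]] [[-0.44971248 -0.56924371  0.68827341  1.67576402]
 [ 0.89314697 -0.28067996  0.35143598  0.50244834]
 [-0.00686817  0.77277446  0.63464358  1.10382027]
 [ 0.          0.          0.          1.        ]]
[[367.50359534   0.         257.54218482]
 [  0.         367.50359534 189.42251203]
 [  0.           0.           1.        ]] [[ 0.01933603  0.99340439 -0.11302143  0.46621114]
 [-0.99927459  0.02291121  0.03041985 -0.05055881]
 [ 0.03280867  0.11235125  0.99312677  1.29562919]
 [ 0.          0.          0.          1.        ]]
```

View pics/scene0.png

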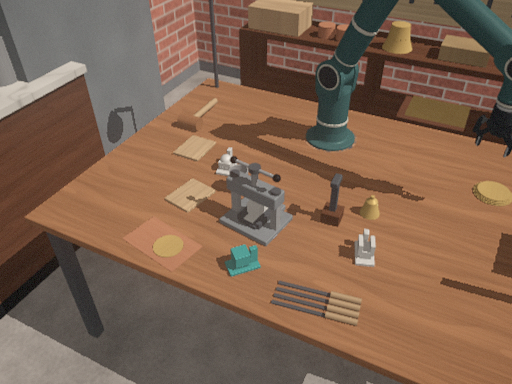

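View pics/top0.png

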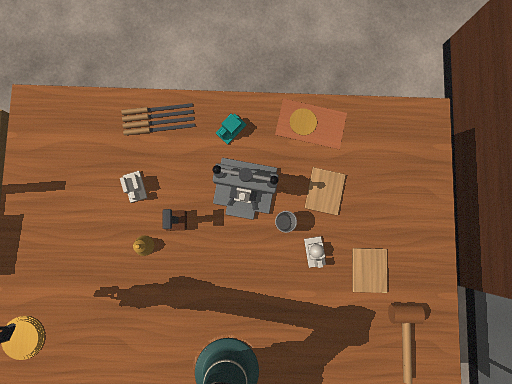

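```bash
cat >h.py <<'E'
import numpy as np,cv2
def load(n): return dict(np.load(n))
def cloud(f):
    h,w=f["depth"].shape; u,v=np.meshgrid(np.arange(w),np.arange(h)); d=f["depth"];K=f["K"]
    c=np.stack([(u-K[0,2])/K[0,0]*d,-(v-K[1,2])/K[1,1]*d,-d],-1)
    P=c@f["pose"][:3,:3].T+f["pose"][:3,3]; P[d==0]=np.nan; return P
def ray(f,u,v,z):
    K=f["K"];R=f["pose"][:3,:3];o=f["pose"][:3,3]
    d=R@np.array([(u-K[0,2])/K[0,0],-(v-K[1,2])/K[1,1],-1.]); return o+d*(z-o[2])/d[2]
def proj(f,p):
    c=f["pose"][:3,:3].T@(np.asarray(p)-f["pose"][:3,3]); K=f["K"]
    return K[0,0]*c[0]/-c[2]+K[0,2],K[1,2]-K[1,1]*c[1]/-c[2]
E
python3 - <<'E'
from h import *
f=load("top0.npz");P=cloud(f);g=load("scene0.npz");Q=cloud(g)
z=P[...,2]
tb=P[250:262,200:260].reshape(-1,3); print("table z",np.nanmedian(tb[:,2]),np.nanstd(tb[:,2]))
tb=Q[230:240,300:320].reshape(-1,3); print("table z scene",np.nanmedian(tb[:,2]))
m=((z>.006)).astype(np.uint8); m[:, 440:]=0
n,l,s,c=cv2.connectedComponentsWithStats(m)
for i in range(1,n):
    if s[i,4]>60 :
        q=P[l==i]; r=cv2.minAreaRect(q[:,:2].astype(np.float32)*1000)
        print(i,s[i],np.nanmax(q[:,2]).round(3),np.array(r[0]).round(),np.array(r[1]).round(),round(r[2],1))
a=cv2.resize(f["image"][140:280,110:400,::-1],None,fx=2.7,fy=2.7,interpolation=cv2.INTER_CUBIC);cv2.imwrite("pics/topc.png",a)
E
```

```text
table z 0.00010838785755062919 0.0024221243986824775
table z scene 0.0009161262654806546
88 [121 107  28   8 136] 0.023 [885. 354.] [19. 92.] 8.5
142 [290 112  22  23  98] 0.013 [ 853. -241.] [80. 72.] 13.4
151 [122 114  30   8 139] 0.025 [862. 347.] [ 19. 102.] 8.5
156 [216 114  31  30 501] 0.075 [829.   9.] [ 60. 101.] 46.8
198 [123 121  27   8 135] 0.024 [837. 347.] [19. 92.] 8.0
243 [123 127  28   8 136] 0.025 [811. 343.] [20. 94.] 9.3
471 [ 212  158   67   62 3061] 0.247 [613. -34.] [219. 196.] 81.4
515 [ 305  167   41   48 1404] 0.021 [ 613. -329.] [124. 151.] 79.5
531 [120 171  27  32 559] 0.075 [614. 338.] [103.  60.] 15.9
661 [162 209  25  22 473] 0.186 [498. 197.] [67. 85.] 3.0
667 [275 211  22  22 264] 0.1 [ 500. -181.] [69. 69.] 1.5
787 [133 236  21  20 319] 0.085 [411. 294.] [67. 59.] 11.2
791 [304 236  22  32 519] 0.075 [ 401. -291.] [100.  60.] 10.4
855 [ 352  248   35   45 1481] 0.02 [ 340. -483.] [120. 150.] 89.0
1109 [ 388  304   37   80 1178] 0.066 [ 105. -599.] [250. 104.] 0.8
1159 [   0  317   45   43 1378] 0.338 [137. 654.] [139. 225.] 59.3
1251 [ 194  338   65   46 2410] 0.3 [36.  3.] [145. 213.] 0.4
```

View pics/topc.png

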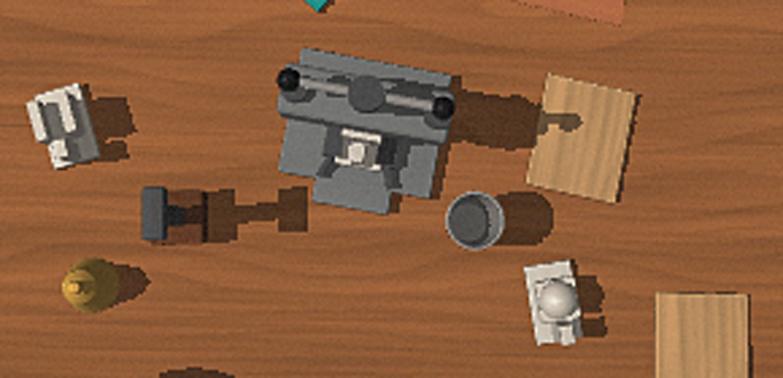

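```bash
python3 - <<'E'
from h import *
def rect(q):
    r=cv2.minAreaRect(q[:,:2].astype(np.float32)*1000); return np.array(r[0]).round(1),np.array(r[1]).round(1),round(r[2],2),len(q)
for n in("top0.npz","scene0.npz"):
    f=load(n);P=cloud(f);h=f["image"].astype(int)
    X,Y,Z=P[...,0],P[...,1],P[...,2]
    print(n)
    near=(abs(X-.613)<.16)&(abs(Y+.034)<.14)
    for a,b in((.013,.027),(.16,.18),(.085,.096),(.055,.07),(.037,.047)):
        q=P[near&(Z>a)&(Z<b)]
        if len(q)>5: print("press",a,rect(q),q.mean(0).round(4))
    for nm,c,a,b in(("dome",(.401,-.291),.005,.08),("domefin",(.401,-.291),.063,.08),("domefoot",(.401,-.291),.005,.018),("board",(.613,-.329),.006,.03),("tin",(.5,-.181),.02,.12),("stake",(.498,.197),.01,.2)):
        q=P[(np.hypot(X-c[0],Y-c[1])<.11)&(Z>a)&(Z<b)]; print(nm,rect(q),np.median(q[:,2]).round(4))
E
```

```text
top0.npz
press 0.013 (array([600., -67.]), array([251.3, 210.6]), 80.52, 1369) [ 0.5971 -0.0407  0.0199]
press 0.16 (array([630.6, -45.8]), array([199.5,  60.9]), 80.64, 765) [ 0.6244 -0.045   0.1698]
press 0.085 (array([ 549.4, -104.7]), array([206.4,  56.4]), 52.91, 93) [ 0.5668 -0.0722  0.0901]
press 0.055 (array([ 546.2, -104.7]), array([196.4,  47.3]), 55.17, 15) [ 0.5548 -0.0895  0.0642]
press 0.037 (array([571.5, -83.3]), array([187.7,  62.4]), 80.21, 153) [ 0.5886 -0.0408  0.0418]
dome (array([ 396.4, -287.9]), array([188.8, 194.2]), 31.37, 591) 0.0204
domefin (array([ 386.9, -290.3]), array([33.5, 68.6]), 89.58, 100) 0.0681
domefoot (array([ 396.4, -287.9]), array([188.8, 194.2]), 31.37, 292) 0.0107
board (array([ 596.7, -345.8]), array([161.9, 181.8]), 79.47, 1413) 0.0119
tin (array([ 518. , -186.4]), array([215.1, 106.5]), 67.36, 303) 0.056
stake (array([478.4, 220.2]), array([ 72.8, 159.1]), 25.01, 502) 0.0481
scene0.npz
press 0.013 (array([614. , -48.3]), array([204.9, 196.6]), 80.92, 982) [ 0.6582 -0.0386  0.0209]
press 0.16 (array([633.8, -48.4]), array([202.7,  64.2]), 81.63, 677) [ 0.6413 -0.0464  0.17  ]
press 0.085 (array([600.7, -91.8]), array([281.1, 107.8]), 51.92, 128) [ 0.6266 -0.0576  0.0896]
press 0.055 (array([627.6, -51.2]), array([192.3,  49. ]), 84.25, 123) [ 0.6393 -0.045   0.0625]
press 0.037 (array([642.2, -49.9]), array([ 92.3, 186.6]), 10.77, 255) [ 0.6427 -0.0426  0.0422]
dome (array([ 404.1, -299.6]), array([204.6, 190.6]), 30.61, 373) 0.0271
domefin (array([ 422.7, -272.4]), array([156.5,  49.4]), 41.0, 59) 0.0685
domefoot (array([ 398. , -304.2]), array([188.4, 204.2]), 53.33, 164) 0.0077
board (array([ 612.7, -323.2]), array([192.2, 207.3]), 36.86, 929) 0.0134
tin (array([ 527.8, -171.4]), array([149.7,  66.6]), 29.23, 139) 0.0845
stake (array([482.1, 219.1]), array([ 87., 165.]), 25.61, 721) 0.0472
```

```bash
python3 - <<'E'
from h import *
y=np.radians(-9.3); o=np.array([.6195,-.0445])
R=np.array([[np.cos(y),-np.sin(y)],[np.sin(y),np.cos(y)]])
def fit(q,lab):
    r=cv2.minAreaRect(q.astype(np.float32)*1000); print(lab,np.array(r[0]).round(1),np.array(r[1]).round(1),round(r[2],2),len(q))
for n in("top0.npz","scene0.npz"):
    f=load(n);P=cloud(f);L=(P[...,:2]-o)@R*1000;Z=P[...,2]*1000
    a,b=L[...,0],L[...,1]
    print(n)
    m=(a>-60)&(a<-22)&(abs(b)<20)&(Z>80)&(Z<97);print(" fin",m.sum(),a[m].min(),a[m].max(),b[m].min(),b[m].max())if m.any() else 0
    m=(a>-18)&(a<42)&(abs(Z-170)<8)&(abs(b)<115); fit(L[m]/1000," head"); 
    for lo,hi,nm in((-100,-80,"tongue"),(-70,-48,"plate")):
        m=(a>lo)&(a<hi)&(abs(b)<115)&(Z>12)&(Z<27); print(nm,np.percentile(b[m],[.5,99.5]).round(1))
    m=(a>-120)&(a<-60)&(abs(b)<45)&(Z>12)&(Z<27); print(" tongue x",np.percentile(a[m],[.5]) if m.any() else 0)
    m=(a>-44)&(a<-22)&(abs(b)<60)&(Z>36)&(Z<47); 
    print(" lips y in",np.sort(abs(b[m]))[:4],'out',np.percentile(b[m],[1,99]),np.sort(b[m][b[m]>0])[:2],np.sort(-b[m][b[m]<0])[:2]) if m.any() else 0
    # dome
    S=(np.hypot(P[...,0]-.401,P[...,1]+.291)<.075)&(abs(P[...,1]+.295)<.055)&(Z>5)&(Z<80)
    k,l,s,c=cv2.connectedComponentsWithStats(S.astype(np.uint8)); i=1+s[1:,4].argmax(); q=P[l==i]; fit(q[:,:2]," dome")
    fn=q[(q[:,2]>.06)]; 
    t=np.radians(10.4); M=np.array([[np.cos(t),-np.sin(t)],[np.sin(t),np.cos(t)]]); D=(fn[:,:2]-[.401,-.291])@M*1000
    D=D[D[:,0]<-23]; print(" fin",D.min(0),D.max(0),D.mean(0)); fit(fn[:,:2][((fn[:,:2]-[.401,-.291])@M)[:,0]<-.023]," fin")
    S=(abs(P[...,0]-.613)<.1)&(abs(P[...,1]+.329)<.095)&(Z>5)&(Z<25)
    k,l,s,c=cv2.connectedComponentsWithStats(S.astype(np.uint8)); i=1+s[1:,4].argmax(); fit(P[l==i][:,:2]," board")
E
```

```text
top0.npz
 fin 41 -51.70642484447959 -22.024746522111226 -18.823693446842633 18.246429211827238
 head [11.5  0.5] [199.5  58.9] 89.97 723
tongue [-48.8  49.5]
plate [-98.4  98.5]
 tongue x [-105.77827303]
 lips y in [ 8.45069948 12.29518989 17.50174299 21.54906071] out [-44.58084565  46.12839722] [ 8.45069948 22.68495272] [12.29518989 17.50174299]
 dome [ 399.8 -290.7] [106.9  63. ] 8.83 528
 fin [-50.38550734  -8.22983273] [-25.81399545   7.58983169] [-37.67698222  -0.20409604]
 fin [ 363.5 -298.5] [24.9 15.5] 13.63 40
 board [ 615.5 -329.3] [125.9 154.7] 79.07 1421
scene0.npz
 head [12.8 -1.4] [ 58.5 202.4] 0.12 580
tongue [34.1 44.8]
plate [-100.1   95.1]
 tongue x [-103.04625517]
 lips y in [17.25502865 18.96502336 19.00310457 22.2341193 ] out [17.37472828 29.20422951] [17.25502865 18.96502336] []
 dome [ 406.6 -310.1] [109.4  80.4] 5.15 291
 fin [-51.50863648 -13.30414107] [-24.68541226   1.08094448] [-37.67288719  -5.59125773]
 fin [ 364.7 -304.1] [27.2 14.2] 12.75 19
 board [ 610.7 -338. ] [144.1 169.4] 76.26 924
```

```bash
cat >>h.py <<'E'
from scipy.spatial.transform import Rotation as Rn
from bench import state
def plan(g,yaw,lean,zr=None,s=None):
    """g grasp point, yaw/lean deg; prints total rotation/shift in command shares"""
    R=Rn.from_euler('z',yaw,degrees=True)*Rn.from_euler('y',-lean,degrees=True)*Rn.from_matrix(np.diag([-1.,1,-1]))
    p=np.asarray(g)-.003*R.apply([0,0,1]); s=state()
    d=(p-s["eef_pos"])/.3; r=(R*Rn.from_quat(s["eef_rot"]).inv()).as_rotvec(degrees=True)/120
    print("rot",r.round(4),"shift",d.round(4),"tcp target",p.round(4)); return R.apply([0,0,1])
E
python3 - <<'E'
from h import *
z=np.array([.5*0+np.sin(np.radians(35))*.9869,-np.sin(np.radians(35))*.1616,-np.cos(np.radians(35))])
g=np.array([.5751,-.0372,.074])
print(z,plan(g-.1*z,-9.3,35)); plan(g,-9.3,35)
E
```

```text
rot [-0.0705 -0.2833  0.0782] shift [ 1.0193 -2.1396 -0.1855] tcp target [ 0.5168 -0.0277  0.1584]
[ 0.56606259 -0.09268995 -0.81915204] [ 0.56603719 -0.09269214 -0.81915204]
rot [-0.0705 -0.2833  0.0782] shift [ 1.208  -2.1705 -0.4585] tcp target [ 0.5734 -0.0369  0.0765]
```

arm_command(series=[[-0.0035, -0.0142, 0.0039, 0.05, -0.107, 0.05, 0.6], [-0.0035, -0.0142, 0.0039, 0.05, -0.107, 0.05, 0.6], [-0.0035, -0.0142, 0.0039, 0.05, -0.107, 0.05, 0.6], [-0.0035, -0.0142, 0.0039, 0.05, -0.107, 0.05, 0.6], [-0.0035, -0.0142, 0.0039, 0.05, -0.107, 0.05, 0.6], [-0.0035, -0.0142, 0.0039, 0.05, -0.107, 0.05, 0.6], [-0.0035, -0.0142, 0.0039, 0.05, -0.107, 0, 0.6], [-0.0035, -0.0142, 0.0039, 0.05, -0.107, 0, 0.6], [-0.0035, -0.0142, 0.0039, 0.05, -0.107, 0, 0.6], [-0.0035, -0.0142, 0.0039, 0.05, -0.107, 0, 0.6], [-0.0035, -0.0142, 0.0039, 0.05, -0.107, 0, 0.6], [-0.0035, -0.0142, 0.0039, 0.05, -0.107, 0, 0.6], [-0.0035, -0.0142, 0.0039, 0.05, -0.107, 0, 0.6], [-0.0035, -0.0142, 0.0039, 0.05, -0.107, 0, 0.6], [-0.0035, -0.0142, 0.0039, 0.05, -0.107, -0.05, 0.6], [-0.0035, -0.0142, 0.0039, 0.05, -0.107, -0.05, 0.6], [-0.0035, -0.0142, 0.0039, 0.05, -0.107, -0.05, 0.6], [-0.0035, -0.0142, 0.0039, 0.05, -0.107, -0.05, 0.6], [-0.0035, -0.0142, 0.0039, 0.05, -0.107, -0.05, 0.6], [-0.0035, -0.0142, 0.0039, 0.05, -0.107, -0.05, 0.6]])

```text
time: 1.77
eef_pos: [0.5112, -0.0285, 0.2147]
eef_rot: [0.077, 0.95, -0.022, 0.301]
force: [0.8, 0.1, -0.3]
opening: 0.0516
grip_force: 0.0
```

arm_command(series=[[0, 0, 0, 0, 0, 0, 0.6], [0, 0, 0, 0, 0, 0, 0.6], [0, 0, 0, 0, 0, 0, 0.6]])

```text
time: 2.02
eef_pos: [0.5111, -0.027, 0.2149]
eef_rot: [0.077, 0.95, -0.023, 0.3]
force: [0.3, 0.9, -0.0]
opening: 0.0512
grip_force: 0.0
```

```bash
python3 - <<'E'
from h import *
print(state()["opening"],state()["force"])
z=np.array([.566,-.0927,-.8192]);g=np.array([.5751,-.0372,.074])
plan(g-.1*z,-9.3,35); plan(g,-9.3,35)
E
```

```text
0.05120860431623847 [ 0.29596779  0.93881108 -0.00507339]
rot [-0.0012  0.0006 -0.0005] shift [ 0.0189 -0.0022 -0.1884] tcp target [ 0.5168 -0.0277  0.1584]
rot [-0.0012  0.0006 -0.0005] shift [ 0.2076 -0.0331 -0.4614] tcp target [ 0.5734 -0.0369  0.0765]
```

arm_command(series=[[-0.0003, 0.00015, -0.0001, 0.0047, -0.0005, -0.0471, 0.6], [-0.0003, 0.00015, -0.0001, 0.0047, -0.0005, -0.0471, 0.6], [-0.0003, 0.00015, -0.0001, 0.0047, -0.0005, -0.0471, 0.6], [-0.0003, 0.00015, -0.0001, 0.0047, -0.0005, -0.0471, 0.6], [0, 0, 0, 0.0236, -0.0039, -0.0341, 0.6], [0, 0, 0, 0.0236, -0.0039, -0.0341, 0.6], [0, 0, 0, 0.0236, -0.0039, -0.0341, 0.6], [0, 0, 0, 0.0236, -0.0039, -0.0341, 0.6], [0, 0, 0, 0.0236, -0.0039, -0.0341, 0.6], [0, 0, 0, 0.0236, -0.0039, -0.0341, 0.6], [0, 0, 0, 0.0236, -0.0039, -0.0341, 0.6], [0, 0, 0, 0.0236, -0.0039, -0.0341, 0.6], [0, 0, 0, 0, 0, 0, 0.6], [0, 0, 0, 0, 0, 0, 0.6]])

```text
time: 3.18
eef_pos: [0.5717, -0.0383, 0.0935]
eef_rot: [0.076, 0.95, -0.029, 0.3]
force: [0.5, 0.1, -0.4]
opening: 0.0514
grip_force: 0.0
```

```bash
python3 - <<'E'
from h import *
from bench import grab_frame
plan([.5751,-.0372,.074],-9.3,35)
out=[]
for n,b in(("scene",(130,260,190,320)),("top",(130,260,180,310))):
    f=grab_frame(n); out.append(cv2.resize(f["image"][b[0]:b[1],b[2]:b[3],::-1],(400,400),interpolation=cv2.INTER_CUBIC))
cv2.imwrite("pics/g1.png",np.hstack(out))
E
```

```text
rot [ 0.0047  0.0003 -0.0001] shift [ 0.0055  0.0044 -0.0567] tcp target [ 0.5734 -0.0369  0.0765]
```

View pics/g1.png

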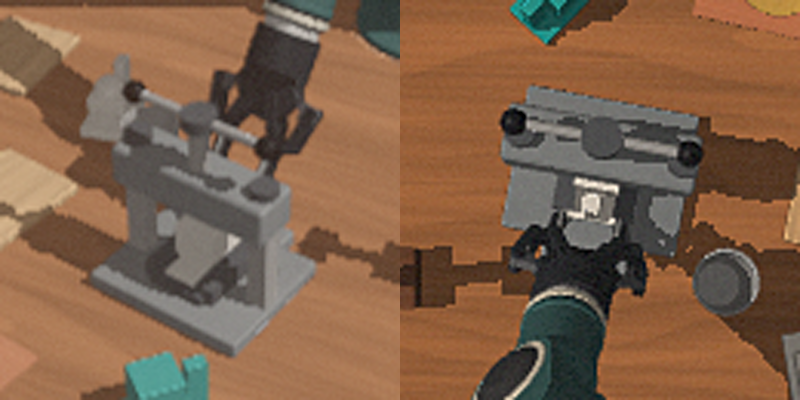

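arm_command(series=[[0.0024, 0, 0, 0.002, 0.0022, -0.028, 0.6], [0.0024, 0, 0, 0.002, 0.0022, -0.028, 0.6], [0, 0, 0, 0, 0, 0, 0.6]])

```text
time: 3.53
eef_pos: [0.5721, -0.0377, 0.0762]
eef_rot: [0.077, 0.951, -0.025, 0.3]
force: [-0.7, 0.3, 0.3]
opening: 0.0513
grip_force: 0.0
```

```bash
python3 - <<'E'
from h import *
plan([.5751,-.0372,.074],-9.3,35); s=state(); print(s["q"].round(3),s["dq"].round(3),s["force"])
E
```

```text
rot [ 0.0001 -0.0002  0.0002] shift [0.0044 0.0025 0.0007] tcp target [ 0.5734 -0.0369  0.0765]
[ 0.172  0.427 -0.273  2.333  2.309  0.311 -0.895] [-0.014 -0.021  0.024 -0.001 -0.048 -0.024  0.046] [-0.69824926  0.30749694  0.32119356]
```

arm_command(series=[[0, 0, 0, 0.004, 0.0025, 0, 0.6], [0, 0, 0, 0, 0, 0, 0], [0, 0, 0, 0, 0, 0, 0], [0, 0, 0, 0, 0, 0, 0], [0, 0, 0, 0, 0, 0, 0], [0, 0, 0, 0, 0, 0, 0], [0, 0, 0, 0, 0, 0, 0], [0, 0, 0, 0, 0, 0, 0]], squeeze=60)

```text
time: 4.2
eef_pos: [0.5738, -0.0376, 0.0764]
eef_rot: [0.078, 0.95, -0.025, 0.3]
force: [0.3, -0.5, 0.8]
opening: -0.0001
grip_force: 0.0
```

```bash
python3 - <<'E'
from h import *
from bench import grab_frame
out=[]
for n,b in(("scene",(140,240,210,310)),("top",(150,250,200,300))):
    f=grab_frame(n); np.savez(n+"1.npz",**f);out.append(cv2.resize(f["image"][b[0]:b[1],b[2]:b[3],::-1],(400,400),interpolation=cv2.INTER_CUBIC))
cv2.imwrite("pics/g2.png",np.hstack(out))
y=np.radians(-9.3); o=np.array([.6195,-.0445]);R=np.array([[np.cos(y),-np.sin(y)],[np.sin(y),np.cos(y)]])
for k in("top0.npz","top1.npz"):
    f=load(k);P=cloud(f);L=(P[...,:2]-o)@R*1000;Z=P[...,2]*1000
    m=(L[...,0]>-110)&(L[...,0]<-18)&(abs(L[...,1])<14)
    v,u=np.nonzero(m); i=np.lexsort((u,v)); 
    for vv in np.unique(v): 
        w=v==vv; print(vv,[(int(L[vv,x,0]),int(L[vv,x,1]),int(Z[vv,x])) for x in u[w]][::2])
E
```

```text
187 [(-18, 11, 149), (-18, 4, 156), (-18, -1, 168)]
188 [(-18, 8, 128), (-18, 1, 138), (-18, -4, 149), (-18, -11, 159)]
189 [(-18, 12, 88), (-19, -11, 134)]
190 [(-21, 11, 86), (-20, 5, 88), (-19, -1, 91)]
191 [(-22, 11, 70), (-23, 4, 86), (-21, -1, 85), (-21, -8, 93)]
192 [(-22, 12, 35), (-22, 4, 52), (-22, -2, 63), (-22, -8, 71)]
193 [(-25, 11, 33), (-29, 3, 88), (-28, -3, 89), (-22, -8, 35)]
194 [(-28, 11, 28), (-33, 2, 91), (-31, -3, 88), (-25, -9, 31)]
195 [(-33, 13, 34), (-37, 5, 89), (-35, -1, 85), (-33, -7, 77), (-27, -13, 28)]
196 [(-35, 13, 26), (-40, 4, 88), (-39, -1, 91), (-34, -7, 47)]
197 [(-39, 12, 32), (-43, 3, 91), (-42, -2, 90), (-36, -7, 35)]
198 [(-43, 11, 31), (-47, 3, 91), (-45, -3, 87), (-39, -8, 28)]
199 [(-46, 11, 33), (-50, 2, 89), (-49, -3, 92), (-42, -9, 29)]
200 [(-50, 13, 32), (-51, 6, 62), (-51, 0, 75), (-50, -7, 71), (-45, -13, 32)]
201 [(-53, 13, 26), (-52, 6, 32), (-51, 0, 34), (-50, -7, 37), (-48, -13, 30)]
202 [(-56, 13, 18), (-55, 6, 24), (-53, 0, 19), (-52, -7, 21)]
203 [(-59, 12, 18), (-58, 5, 19), (-57, -1, 21), (-56, -8, 20)]
204 [(-63, 11, 18
[... 2396 characters left out ...]
, 144), (-77, -12, 141)]
208 [(-86, 13, 160), (-85, 7, 163), (-82, 2, 125), (-83, -4, 156), (-82, -10, 156)]
209 [(-90, 13, 164), (-89, 6, 168), (-85, 2, 117), (-86, -4, 161), (-85, -11, 163)]
210 [(-93, 11, 177), (-92, 6, 166), (-90, 0, 159), (-89, -5, 167), (-88, -11, 164)]
211 [(-96, 11, 182), (-95, 5, 167), (-93, 0, 160), (-93, -6, 172), (-91, -12, 172)]
212 [(-102, 12, 219), (-100, 6, 216), (-97, 2, 165), (-96, -3, 166), (-95, -10, 180)]
213 [(-105, 11, 222), (-104, 5, 224), (-102, 0, 222), (-101, -5, 224), (-99, -10, 185)]
214 [(-108, 13, 226), (-107, 7, 228), (-106, 2, 224), (-105, -3, 225), (-104, -9, 221)]
215 [(-109, 1, 230), (-108, -4, 230), (-107, -9, 223)]
216 [(-109, -13, 226)]
```

View pics/g2.png

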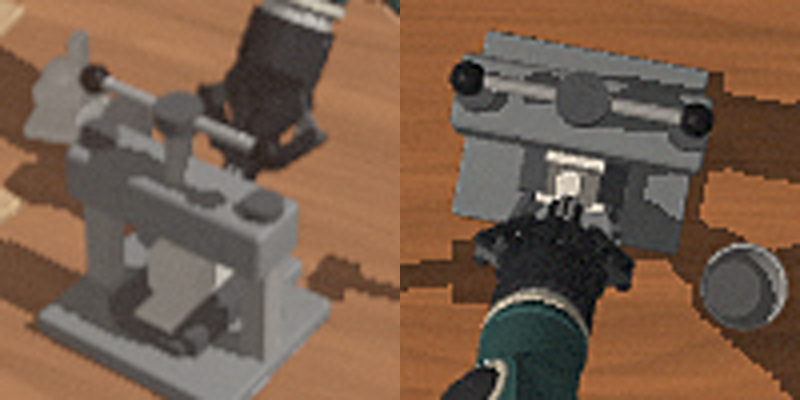

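arm_command(series=[[0, 0, 0, -0.0236, 0.0039, 0.0341, 0], [0, 0, 0, -0.0236, 0.0039, 0.0341, 0], [0, 0, 0, -0.0236, 0.0039, 0.0341, 0], [0, 0, 0, -0.0236, 0.0039, 0.0341, 0], [0, 0, 0, -0.0236, 0.0039, 0.0341, 0], [0, 0, 0, -0.0236, 0.0039, 0.0341, 0], [0, 0, 0, 0, 0, 0, 0], [0, 0, 0, 0, 0, 0, 0]])

```text
time: 4.97
eef_pos: [0.5317, -0.0302, 0.1384]
eef_rot: [0.078, 0.95, -0.025, 0.301]
force: [0.9, -0.2, -0.5]
opening: -0.0001
grip_force: 0.0
```

```bash
python3 - <<'E'
from h import *
from bench import grab_frame
s=state();p=s["eef_pos"];R=Rn.from_quat(s["eef_rot"]);print(p,R.as_matrix().round(3),s["q"].round(3))
out=[]
for n in("scene","top"):
    f=grab_frame(n); np.savez(n+"2.npz",**f); im=f["image"].copy()
    P=cloud(f); T=R.inv().apply((P-p).reshape(-1,3)).reshape(P.shape)*1000
    m=(abs(T[...,0])<60)&(abs(T[...,1])<60)&(T[...,2]>-150)&(T[...,2]<60)&(P[...,2]>.1)&(f["image"].max(-1)<70)
    q=T[m]; i=np.argsort(-q[:,2])[:12]; print(n,m.sum(),q[i].round())
    u,v=map(int,proj(f,p)); im=im.copy(); u0,v0=u-50,v-50
    big=cv2.resize(im[v0:v0+100,u0:u0+100,::-1],(400,400),interpolation=cv2.INTER_CUBIC)
    for k in(0,.022):
        a,b=proj(f,p+R.apply([0,0,k])); cv2.drawMarker(big,(int((a-u0)*4+2),int((b-v0)*4+2)),(0,0,255) if k else (0,255,0),0,12)
    out.append(big)
cv2.imwrite("pics/g3.png",np.hstack(out))
E
```

```text
[ 0.53165997 -0.03022494  0.13839962] [[-0.807  0.163  0.567]
 [ 0.133  0.987 -0.094]
 [-0.575 -0.    -0.818]] [-0.015  0.207 -0.09   2.406  1.951  0.18  -0.595]
scene 600 [[  3.   5. -25.]
 [-10.   8. -25.]
 [-10.  10. -29.]
 [ -1.  10. -30.]
 [ -2.   5. -32.]
 [ -1.   8. -33.]
 [  7.   8. -33.]
 [-11.   8. -36.]
 [ -1.   7. -36.]
 [  4.   8. -37.]
 [  7.   5. -40.]
 [ -9.   9. -40.]]
top 499 [[-48. -44.  55.]
 [-51. -27.  50.]
 [-53.  25.  46.]
 [-54. -47.  46.]
 [-54.  41.  45.]
 [-55. -30.  45.]
 [-57.  37.  42.]
 [-57. -34.  41.]
 [-57. -50.  41.]
 [-58.  53.  40.]
 [-59. -53.  38.]
 [-60. -37.  38.]]
```

View pics/g3.png

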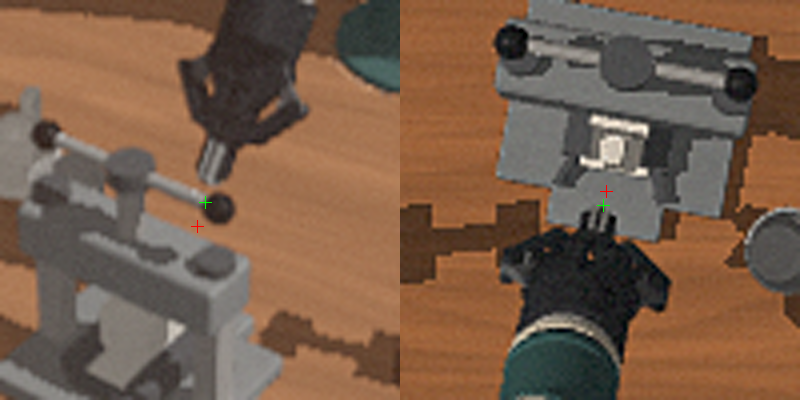

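```bash
python3 - <<'E'
from h import *
s=state();p=s["eef_pos"];R=Rn.from_quat(s["eef_rot"])
for n in("scene2.npz","top2.npz"):
    f=load(n);P=cloud(f);T=R.inv().apply((P-p).reshape(-1,3)).reshape(P.shape)*1000
    m=(abs(T[...,0])<22)&(abs(T[...,1])<22)&(T[...,2]>-60)&(T[...,2]<60)
    q=T[m]; print(n); print(q[np.argsort(-q[:,2])][:45].round().astype(int).tolist()); k=q[(q[:,2]<-22)]; print(k.min(0),k.max(0),k.mean(0))
E
```

```text
scene2.npz
[[-6, -4, -18], [-9, -11, -19], [-10, 2, -20], [9, 0, -20], [-3, 2, -20], [-15, -4, -21], [-9, -3, -21], [-5, -2, -22], [-14, -9, -23], [-11, -7, -24], [-5, 2, -24], [-14, -2, -25], [-11, -12, -25], [3, 5, -25], [-11, 8, -26], [8, 6, -26], [-16, 2, -27], [-12, -8, -27], [-6, 1, -27], [-12, -4, -28], [-8, -15, -28], [-14, 9, -29], [-13, 0, -30], [-10, 11, -30], [-2, 10, -30], [-10, 2, -31], [-18, -6, -31], [-1, 1, -31], [-9, -16, -31], [-15, -4, -32], [-3, 5, -32], [-11, -3, -33], [-14, -9, -33], [-1, 8, -34], [7, 8, -34], [-4, -19, -34], [-13, -7, -35], [-17, 4, -35], [-6, 2, -35], [-9, -5, -35], [-7, -14, -36], [-11, 8, -37], [-2, 7, -37], [-12, 0, -37], [3, 8, -38]]
[-20.05541605 -19.43236988 -59.82363592] [  8.15109999  12.61518154 -22.32472922] [ -8.60538887  -1.16002858 -41.50119872]
top2.npz
[[-9, 7, -17], [-10, -3, -21], [-10, 0, -22], [-10, 6, -24], [-9, -3, -25], [-6, 9, -25], [-11, 3, -26], [-7, 12, -27], [-8, -10, -27], [-7, -7, -27], [-10, 2, -29], [-6, 11, -31], [-11, 5, -31], [-9, 14, -31], [-10, -4, -32], [-13, -1, -33], [3, -12, -33], [-7, -8, -33], [-7, 14, -34], [-9, -11, -35], [-6, -11, -36], [-6, 10, -37], [-12, 2, -38], [-13, -1, -38], [-12, 5, -38], [-7, -8, -39], [-6, 13, -39], [-7, -5, -39], [-10, 1, -40], [-12, 8, -40], [-12, -5, -42], [-11, 4, -42], [-7, -12, -42], [-12, -2, -43], [-8, -9, -44], [-8, 9, -46], [-12, 7, -46], [-8, 12, -46], [-11, -3, -46], [-11, 0, -47], [-9, -6, -48], [-12, 3, -49], [-12, 6, -50], [-12, -3, -53], [-11, 3, -53]]
[-13.56400044 -12.34112773 -59.87936483] [  9.34449651  19.54134218 -22.22653177] [ -8.14166274   1.92761182 -42.16695759]
```

```bash
sed -i 's/-.003\*R.apply/+.037*R.apply/' h.py; python3 - <<'E'
from h import *
s=state();p=s["eef_pos"];R=Rn.from_quat(s["eef_rot"])
C=[]
for n in("scene2.npz","top2.npz"):
    f=load(n);P=cloud(f);T=R.inv().apply((P-p).reshape(-1,3)).reshape(P.shape)*1000
    m=(abs(T[...,0])<60)&(abs(T[...,1])<75)&(T[...,2]>-200)&(T[...,2]<-15)&(P[...,2]>.12)
    C.append(T[m])
q=np.vstack(C)
for a in range(-170,-15,10):
    k=q[(q[:,2]>=a)&(q[:,2]<a+10)]; print(a,np.percentile(k[:,0],[2,98]).round(),np.percentile(k[:,1],[1,99]).round(),len(k))
z=np.array([.566,-.0927,-.8192]);g=np.array([.5751,-.0372,.074])
print(plan(g-.06*z,-9.3,35)); plan(g,-9.3,35);plan(g,-9.3,30)
E
```

```text
-170 [-41.  -0.] [-34.  36.] 121
-160 [-41.  -3.] [-32.  35.] 123
-150 [-40.  -4.] [-39.  35.] 75
-140 [-17.   5.] [-41.  42.] 86
-130 [-24.   5.] [-43.  44.] 108
-120 [-26.   7.] [-58.  59.] 174
-110 [-20.  11.] [-61.  61.] 201
-100 [-20.   8.] [-57.  53.] 138
-90 [-21.  11.] [-50.  46.] 131
-80 [-17.   9.] [-41.  38.] 136
-70 [-18.   8.] [-35.  34.] 94
-60 [-17.   7.] [-19.  18.] 43
-50 [-17.   2.] [-18.  12.] 39
-40 [-17.   3.] [-18.  14.] 45
-30 [-15.   9.] [-14.  11.] 30
-20 [-10.  -6.] [-11.   7.] 4
rot [0.0003 0.     0.0005] shift [ 0.1018 -0.0156 -0.1488] tcp target [ 0.5621 -0.0351  0.0928]
[ 0.56603719 -0.09269214 -0.81915204]
rot [0.0003 0.     0.0005] shift [ 0.215  -0.0341 -0.3126] tcp target [ 0.596  -0.0406  0.0437]
rot [0.0071 0.0411 0.0005] shift [ 0.206  -0.0327 -0.3184] tcp target [ 0.5934 -0.0402  0.042 ]
```

```bash
python3 - <<'E'
from h import *
g=np.array([.5771,-.0376,.074]); a=np.radians(15); z=np.array([.9869*np.sin(a),-.1616*np.sin(a),-np.cos(a)])
plan(g-.06*z,-9.3,15); plan(g,-9.3,15)
E
```

```text
rot [0.0273 0.1645 0.0005] shift [ 0.1322 -0.0208 -0.1375] tcp target [ 0.5712 -0.0366  0.0962]
rot [0.0273 0.1645 0.0005] shift [ 0.1833 -0.0292 -0.3307] tcp target [ 0.5866 -0.0391  0.0383]
```

arm_command(series=[[0.0046, 0.0274, 0, 0.022, -0.0035, -0.023, 0.6], [0.0046, 0.0274, 0, 0.022, -0.0035, -0.023, 0.6], [0.0046, 0.0274, 0, 0.022, -0.0035, -0.023, 0.6], [0.0046, 0.0274, 0, 0.022, -0.0035, -0.023, 0.6], [0.0046, 0.0274, 0, 0.022, -0.0035, -0.023, 0.6], [0.0046, 0.0274, 0, 0.022, -0.0035, -0.023, 0.6], [0, 0, 0, 0, 0, 0, 0.6], [0, 0, 0, 0, 0, 0, 0.6], [0, 0, 0, 0, 0, 0, 0.6]])

```text
time: 5.82
eef_pos: [0.5501, -0.0425, 0.1171]
eef_rot: [0.083, 0.971, -0.032, 0.221]
force: [-0.3, -0.2, -0.1]
opening: 0.0513
grip_force: 0.0
```

```bash
python3 - <<'E'
from h import *
from bench import grab_frame
g=np.array([.5771,-.0376,.074]); plan(g,-9.3,15); s=state(); print(s["q"].round(3),s["opening"],s["force"])
E
```

```text
rot [0.027  0.086  0.0054] shift [ 0.1216  0.0113 -0.2627] tcp target [ 0.5866 -0.0391  0.0383]
[ 0.18   0.301 -0.266  2.252  0.902  0.258  0.501] 0.05132194075159352 [-0.32630148 -0.24396052 -0.09054773]
```

arm_command(series=[[0.0045, 0.0143, 0.0009, 0.012, 0.003, -0.012, 0.6], [0.0045, 0.0143, 0.0009, 0.012, 0.003, -0.012, 0.6], [0.0045, 0.0143, 0.0009, 0.012, 0.003, -0.012, 0.6], [0.0045, 0.0143, 0.0009, 0.012, 0.003, -0.012, 0.6], [0.0045, 0.0143, 0.0009, 0.012, 0.003, -0.012, 0.6], [0.0045, 0.0143, 0.0009, 0.012, 0.003, -0.012, 0.6], [0, 0, 0, 0, 0, 0, 0.6], [0, 0, 0, 0, 0, 0, 0.6]])

```text
time: 6.48
eef_pos: [0.572, -0.0366, 0.0959]
eef_rot: [0.08, 0.988, -0.011, 0.131]
force: [-0.4, 0.1, -0.4]
opening: 0.0515
grip_force: 0.0
```

```bash
python3 - <<'E'
from h import *
g=np.array([.5771,-.0376,.074]); plan(g,-9.3,15); s=state(); print(s["q"].round(3),s["opening"],s["force"])
E
```

```text
rot [ 0.0003  0.0007 -0.0004] shift [ 0.0486 -0.0084 -0.192 ] tcp target [ 0.5866 -0.0391  0.0383]
[ 0.396  0.447 -0.501  2.067  0.589  0.482  0.874] 0.05148599332822217 [-0.38674878  0.12443281 -0.39967862]
```

Exact tracking now. Descend and grip.

arm_command(series=[[0, 0, 0, 0.006, -0.001, -0.024, 0.6], [0, 0, 0, 0.006, -0.001, -0.024, 0.6], [0, 0, 0, 0.006, -0.001, -0.024, 0.6], [0, 0, 0, 0.006, -0.001, -0.024, 0.6], [0, 0, 0, 0.006, -0.001, -0.024, 0.6], [0, 0, 0, 0.006, -0.001, -0.024, 0.6], [0, 0, 0, 0.006, -0.001, -0.024, 0.6], [0, 0, 0, 0.006, -0.001, -0.024, 0.6], [0, 0, 0, 0, 0, 0, 0.6], [0, 0, 0, 0, 0, 0, 0], [0, 0, 0, 0, 0, 0, 0], [0, 0, 0, 0, 0, 0, 0], [0, 0, 0, 0, 0, 0, 0], [0, 0, 0, 0, 0, 0, 0], [0, 0, 0, 0, 0, 0, 0]], squeeze=80)

```text
time: 7.73
eef_pos: [0.5871, -0.039, 0.0393]
eef_rot: [0.08, 0.988, -0.01, 0.131]
force: [-1.8, -0.3, 4.0]
opening: 0.015
grip_force: 78.8
```

```bash
python3 - <<'E'
from h import *
s=state(); print(s); plan([.5771,-.0376,.074],-9.3,15)
E
```

```text
{'time': 7.7333, 'q': array([ 0.30137951,  0.55131152, -0.38786666,  2.05935546,  0.69992838,
        0.38189472,  0.77119862]), 'dq': array([-0.00166283, -0.00068593,  0.00111925,  0.00153518,  0.0002938 ,
        0.00118143, -0.00127576]), 'effort': array([-1.84044885e-01, -4.43496251e+01, -4.71453086e+00, -1.59536719e+01,
        2.97647025e-01, -9.80976820e-01,  2.48217420e-02]), 'eef_pos': array([ 0.58706498, -0.03901262,  0.03932601]), 'eef_rot': array([ 0.07995945,  0.98809064, -0.01023339,  0.13106734]), 'force': array([-1.84181301, -0.3208153 ,  3.95579234]), 'ft_torque': array([-0.10330302,  0.53239296, -0.0496309 ]), 'grip_force': 78.75611901283264, 'opening': 0.015028997546412437}
rot [-0.0002  0.0009 -0.0004] shift [-0.0017 -0.0004 -0.0036] tcp target [ 0.5866 -0.0391  0.0383]
```

arm_command(series=[[0, 0, 0, 0, 0, 0.003, 0], [0, 0, 0, -0.0329, 0.0054, 0, 0], [0, 0, 0, -0.0329, 0.0054, 0, 0], [0, 0, 0, -0.0329, 0.0054, 0, 0], [0, 0, 0, -0.0329, 0.0054, 0, 0], [0, 0, 0, 0, 0, 0, 0]])

```text
time: 8.23
eef_pos: [0.5445, -0.032, 0.0395]
eef_rot: [0.079, 0.988, -0.011, 0.13]
force: [-2.9, 1.6, -0.1]
opening: 0.0153
grip_force: 79.2
```

```bash
python3 - <<'E'
from h import *
s=state(); print(s["q"].round(3),s["force"],s["ft_torque"],s["opening"]); a=np.array([.5771,-.0376,.075]);plan(a-.04*np.array([.9869,-.1616,0]),-9.3,15);print((s["eef_pos"]-[.58706,-.03901,.0393])[:2]@[.1616,.9869])
E
```

```text
[ 0.273  0.497 -0.363  2.157  0.723  0.333  0.718] [-2.86483177  1.57539963 -0.08537467] [ 0.20063972  0.70830407 -0.00251218] 0.01532755970952887
rot [ 0.     -0.0005 -0.001 ] shift [ 0.0087 -0.0023 -0.0007] tcp target [ 0.5471 -0.0327  0.0393]
4.0946038002032535e-05
```

arm_command(series=[[0, 0, 0, -0.0329, 0.0054, 0, 0], [0, 0, 0, -0.0329, 0.0054, 0, 0], [0, 0, 0, -0.0329, 0.0054, 0, 0], [0, 0, 0, -0.0329, 0.0054, 0, 0], [0, 0, 0, -0.0329, 0.0054, 0, 0], [0, 0, 0, -0.0329, 0.0054, 0, 0], [0, 0, 0, -0.0329, 0.0054, 0, 0], [0, 0, 0, -0.0329, 0.0054, 0, 0], [0, 0, 0, -0.0329, 0.0054, 0, 0], [0, 0, 0, 0, 0, 0, 0], [0, 0, 0, 0, 0, 0, 0]])

```text
time: 9.15
eef_pos: [0.4581, -0.0176, 0.0398]
eef_rot: [0.079, 0.988, -0.01, 0.131]
force: [-0.1, -0.5, -5.8]
opening: 0.0153
grip_force: 78.4
```

```bash
python3 - <<'E'
from h import *
s=state(); print(s["q"].round(3),s["force"],s["ft_torque"],s["opening"]); d=s["eef_pos"]-[.58706,-.03901,.0393];print(d,d[:2]@[.1616,.9869],d[:2]@[.9869,-.1616]);plan([.5,0,0],-9.3,15)
E
```

```text
[ 0.163  0.384 -0.272  2.357  0.81   0.224  0.557] [-0.10871898 -0.50099376 -5.78553375] [ 0.14139049  0.65330875 -0.02186418] 0.015305045696865832
[-0.1289455   0.02139129  0.00049928] 0.00027347177298410843 -0.1307131515432593
rot [-0.0002  0.0006 -0.0009] shift [ 0.1711  0.0536 -0.2518] tcp target [ 0.5095 -0.0015 -0.0357]
```

arm_command(series=[[0, 0, 0, 0, 0, 0.02, 0], [0, 0, 0, 0, 0, 0.04, 0], [0, 0, 0, 0, 0, 0.05, 0], [0, 0, 0, 0, 0, 0.05, 0], [0, 0, 0, 0, 0, 0.05, 0], [0, 0, 0, 0, 0, 0.05, 0], [0, 0, 0, 0, 0, 0.05, 0], [0, 0, 0, 0, 0, 0.05, 0], [0, 0, 0, 0, 0, 0.05, 0], [0, 0, 0, 0, 0, 0.03, 0], [0, 0, 0, 0, 0, 0.01, 0], [0, 0, 0, 0, 0, 0, 0]], squeeze=100)

```text
time: 10.15
eef_pos: [0.4591, -0.0182, 0.1753]
eef_rot: [0.08, 0.988, -0.01, 0.131]
force: [0.2, -0.3, -6.1]
opening: 0.0149
grip_force: 98.3
```

```bash
python3 - <<'E'
from h import *
s=state(); print(s["q"].round(3),s["force"],s["ft_torque"],s["opening"],s["eef_pos"]); plan([.5,0,0],-9.3,15)
from bench import grab_frame
o=[]
for n,b in(("scene",(120,260,190,330)),("top",(130,270,180,320))):
    f=grab_frame(n); o.append(cv2.resize(f["image"][b[0]:b[1],b[2]:b[3],::-1],(400,400),interpolation=cv2.INTER_CUBIC))
cv2.imwrite("pics/g4.png",np.hstack(o))
E
```

```text
[ 0.564  0.125 -0.668  2.245  0.271  0.557  1.105] [ 0.16373533 -0.25759899 -6.12945483] [ 0.15107474  0.82092132 -0.00278896] 0.01485034819866625 [ 0.4590546 -0.0181823  0.1752958]
rot [-0.0001  0.0012 -0.0001] shift [ 0.168   0.0554 -0.7035] tcp target [ 0.5095 -0.0015 -0.0357]
```

View pics/g4.png

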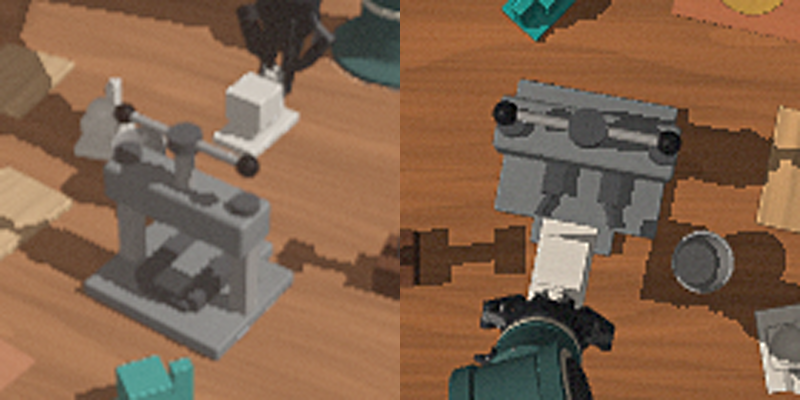

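arm_command(series=[[0, 0, 0, 0, -0.03, 0, 0], [0, 0, 0, 0, -0.06, 0, 0], [0, 0, 0, 0, -0.07, 0, 0], [0, 0, 0, 0, -0.07, 0, 0], [0, 0, 0, 0, -0.07, 0, 0], [0, 0, 0, 0, -0.07, 0, 0], [0, 0, 0, 0, -0.07, 0, 0], [0, 0, 0, 0, -0.07, 0, 0], [0, 0, 0, 0, -0.07, 0, 0], [0, 0, 0, 0, -0.07, 0, 0], [0, 0, 0, 0.04, -0.05, 0, 0], [0, 0, 0, 0.06, -0.05, 0, 0], [0, 0, 0, 0.06, -0.05, 0, 0], [0, 0, 0, 0.06, -0.05, 0, 0], [0, 0, 0, 0.06, -0.05, 0, 0], [0, 0, 0, 0.05, -0.05, 0, 0], [0, 0, 0, 0.05, -0.05, 0, 0], [0, 0, 0, 0.03, -0.022, 0, 0], [0, 0, 0, 0, 0, 0, 0], [0, 0, 0, 0, 0, 0, 0]])

```text
time: 11.92
eef_pos: [0.5807, -0.3239, 0.1723]
eef_rot: [0.08, 0.988, -0.009, 0.129]
force: [-0.5, 0.5, -5.8]
opening: 0.0145
grip_force: 98.3
```

```bash
python3 - <<'E'
from h import *
s=state(); print(s["q"].round(3),s["force"]); t=np.array([.6135,-.330,.012])-[.6195,-.0445,.020]+[.58706,-.03901,.0393]; print((t-s["eef_pos"])/.3,t); plan([.5,0,0],-9.3,15)
E
```

```text
[ 0.873  0.476 -0.482  1.786  0.214  0.688  1.725] [-0.54973564  0.51971672 -5.81110573]
[ 0.00118552 -0.00217402 -0.47003626] [ 0.58106 -0.32451  0.0313 ]
rot [-0.0014 -0.001  -0.0006] shift [-0.2375  1.0744 -0.6935] tcp target [ 0.5095 -0.0015 -0.0357]
```

Lower by 0.455 first, then gently.

arm_command(series=[[0, 0, 0, 0, 0, -0.03, 0], [0, 0, 0, 0, 0, -0.05, 0], [0, 0, 0, 0, 0, -0.05, 0], [0, 0, 0, 0, 0, -0.05, 0], [0, 0, 0, 0, 0, -0.05, 0], [0, 0, 0, 0, 0, -0.05, 0], [0, 0, 0, 0, 0, -0.05, 0], [0, 0, 0, 0, 0, -0.05, 0], [0, 0, 0, 0, 0, -0.03, 0], [0, 0, 0, 0, 0, -0.02, 0], [0, 0, 0, 0, 0, -0.01, 0], [0, 0, 0, 0, 0, -0.01, 0], [0, 0, 0, 0, 0, 0, 0], [0, 0, 0, 0, 0, 0, 0]])

```text
time: 13.08
eef_pos: [0.582, -0.3246, 0.0403]
eef_rot: [0.08, 0.988, -0.01, 0.131]
force: [0.2, -0.3, -6.0]
opening: 0.0148
grip_force: 98.2
```

arm_command(series=[[0, 0, 0, 0, 0, -0.005, 0], [0, 0, 0, 0, 0, -0.005, 0], [0, 0, 0, 0, 0, -0.005, 0], [0, 0, 0, 0, 0, 0, 0]])

```text
time: 13.42
eef_pos: [0.5814, -0.3244, 0.035]
eef_rot: [0.08, 0.988, -0.01, 0.131]
force: [-0.6, 0.6, -6.2]
opening: 0.0153
grip_force: 98.2
```

arm_command(series=[[0, 0, 0, 0, 0, -0.004, 0], [0, 0, 0, 0, 0, -0.004, 0], [0, 0, 0, 0, 0, 0, 0], [0, 0, 0, 0, 0, 0, 0]])

```text
time: 13.75
eef_pos: [0.5816, -0.3243, 0.0327]
eef_rot: [0.08, 0.988, -0.01, 0.131]
force: [-0.8, 0.4, -6.4]
opening: 0.0146
grip_force: 98.2
```

arm_command(series=[[0, 0, 0, 0, 0, -0.003, 0], [0, 0, 0, 0, 0, -0.003, 0], [0, 0, 0, 0, 0, 0, 0], [0, 0, 0, 0, 0, 0, 0]])

```text
time: 14.08
eef_pos: [0.5818, -0.3245, 0.0315]
eef_rot: [0.08, 0.988, -0.01, 0.131]
force: [-2.0, 1.2, -1.2]
opening: 0.0146
grip_force: 99.1
```

arm_command(series=[[0, 0, 0, 0, 0, -0.002, 0], [0, 0, 0, 0, 0, 0, 0], [0, 0, 0, 0, 0, 0, 0.25], [0, 0, 0, 0, 0, 0, 0.3], [0, 0, 0, 0, 0, 0, 0.4], [0, 0, 0, 0, 0, 0, 0.6], [0, 0, 0, 0, 0, 0, 0.6], [0, 0, 0, 0, 0, 0, 0.6], [0, 0, 0, 0, 0, 0, 0.6], [0, 0, 0, -0.01, 0.002, 0.04, 0.6], [0, 0, 0, -0.01, 0.002, 0.04, 0.6], [0, 0, 0, -0.01, 0.002, 0.04, 0.6], [0, 0, 0, -0.01, 0.002, 0.04, 0.6], [0, 0, 0, -0.01, 0.002, 0.04, 0.6], [0, 0, 0, -0.01, 0.002, 0.04, 0.6], [0, 0, 0, -0.01, 0.002, 0.04, 0.6], [0, 0, 0, -0.01, 0.002, 0.04, 0.6], [0, 0, 0, -0.01, 0.002, 0.04, 0.6], [0, 0, 0, 0, 0, 0, 0.6]])

```text
time: 15.67
eef_pos: [0.5555, -0.3198, 0.1416]
eef_rot: [0.08, 0.988, -0.011, 0.133]
force: [0.3, 0.0, 0.9]
opening: 0.051
grip_force: 0.0
```

```bash
python3 - <<'E'
from h import *
from bench import grab_frame
s=state(); print(s["q"].round(3),s["eef_pos"],s["opening"])
f=grab_frame("top");P=cloud(f);np.savez("top3.npz",**f);im=f["image"].astype(int)
X,Y,Z=P[...,0],P[...,1],P[...,2]
y=np.radians(-9.3);R=np.array([[np.cos(y),-np.sin(y)],[np.sin(y),np.cos(y)]]);L=(P[...,:2]-[.6135,-.33])@R*1000
m=(abs(L[...,0])<70)&(abs(L[...,1])<50)&(Z>.019)&(im.min(-1)>90)&(im.max(-1)-im.min(-1)<60); q=L[m]
print("flat",q.min(0),q.max(0),m.sum()); 
for lo,hi in((.07,.09),(.018,.03)):
    k=m&(Z>lo)&(Z<hi); print(lo,L[k].min(0),L[k].max(0),np.median(Z[k]),k.sum())
o=[]
g=grab_frame("scene")
for f,b in((g,(140,260,150,270)),(f,(150,290,270,410))):
    o.append(cv2.resize(f["image"][b[0]:b[1],b[2]:b[3],::-1],(400,400),interpolation=cv2.INTER_CUBIC))
cv2.imwrite("pics/g5.png",np.hstack(o))
a=np.radians(10.4); c=np.array([np.cos(a),np.sin(a)]); gd=np.array([.4005,-.291])-.043*c; l=np.radians(0)
for h in(.12,.054): plan([gd[0],gd[1],h],10.4,0)
E
```

```text
[ 0.895  0.477 -0.48   1.872  0.232  0.596  1.722] [ 0.55546711 -0.31978817  0.1416186 ] 0.05104240365715496
flat [-51.09947227 -27.87919688] [47.81118671 32.13074807] 433
0.07 [-47.20047885 -23.55396891] [26.68610652 27.19462043] 0.08015913798762875 251
0.018 [-51.09947227 -27.87919688] [47.81118671 32.13074807] 0.024055912203652774 143
rot [-0.0014  0.1266  0.1629] shift [-0.6548  0.0685 -0.1868] tcp target [ 0.3582 -0.2988  0.083 ]
rot [-0.0014  0.1266  0.1629] shift [-0.6548  0.0685 -0.4068] tcp target [ 0.3582 -0.2988  0.017 ]
```

View pics/g5.png

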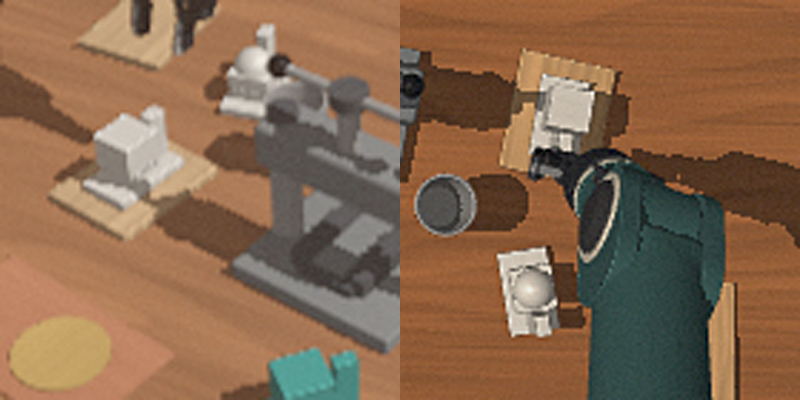

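arm_command(series=[[0, 0, 0.0117, -0.049, 0.0047, -0.01, 0.6], [0, 0, 0.0117, -0.049, 0.0047, -0.01, 0.6], [0, 0, 0.0117, -0.049, 0.0047, -0.01, 0.6], [0, 0, 0.0117, -0.049, 0.0047, -0.01, 0.6], [0, 0, 0.0117, -0.049, 0.0047, -0.01, 0.6], [0, 0, 0.0117, -0.049, 0.0047, -0.01, 0.6], [0, 0, 0.0117, -0.049, 0.0047, -0.01, 0.6], [0, 0, 0.0117, -0.049, 0.0047, -0.01, 0.6], [0, 0, 0.0117, -0.049, 0.0047, -0.01, 0.6], [0, 0, 0.0117, -0.049, 0.0047, -0.01, 0.6], [0, 0, 0.0117, -0.049, 0.0047, -0.01, 0.6], [0, 0, 0.0117, -0.049, 0.0047, -0.01, 0.6], [0, 0, 0.0117, -0.049, 0.0047, -0.01, 0.6], [0, 0, 0.0117, -0.049, 0.0047, -0.01, 0.6], [0, 0, 0, 0, 0, 0, 0.6], [0, 0, 0, 0, 0, 0, 0.6]])

```text
time: 17.1
eef_pos: [0.3484, -0.2993, 0.0959]
eef_rot: [-0.089, 0.987, 0.013, 0.13]
force: [0.1, -0.7, 0.3]
opening: 0.0515
grip_force: 0.0
```

```bash
cat >>h.py <<'E'
def tcp(t,yaw,lean):
    R=Rn.from_euler('z',yaw,degrees=True)*Rn.from_euler('y',-lean,degrees=True)*Rn.from_matrix(np.diag([-1.,1,-1]))
    s=state(); print("rot",((R*Rn.from_quat(s["eef_rot"]).inv()).as_rotvec(degrees=True)/120).round(4),"shift",((np.array(t)-s["eef_pos"])/.3).round(4),"q",s["q"].round(2),"F",s["force"].round(1),"op",round(s["opening"],4))
E
python3 - <<'E'
from h import *
tcp([.350,-.300,.087],10.4,15)
tcp([.368,-.297,.0193],10.4,15)
E
```

```text
rot [-0.0012  0.0003  0.0009] shift [ 0.0055 -0.0024 -0.0297] q [ 1.46  0.4  -0.76  2.23  0.13  0.47  2.39] F [ 0.1 -0.7  0.3] op 0.0515
rot [-0.0012  0.0003  0.0009] shift [ 0.0655  0.0076 -0.2553] q [ 1.46  0.4  -0.76  2.23  0.13  0.47  2.39] F [ 0.1 -0.7  0.3] op 0.0515
```

arm_command(series=[[0, 0, 0, 0.0082, 0.001, -0.032, 0.6], [0, 0, 0, 0.0082, 0.001, -0.032, 0.6], [0, 0, 0, 0.0082, 0.001, -0.032, 0.6], [0, 0, 0, 0.0082, 0.001, -0.032, 0.6], [0, 0, 0, 0.0082, 0.001, -0.032, 0.6], [0, 0, 0, 0.0082, 0.001, -0.032, 0.6], [0, 0, 0, 0.0082, 0.001, -0.032, 0.6], [0, 0, 0, 0.0082, 0.001, -0.032, 0.6], [0, 0, 0, 0, 0, 0, 0.6], [0, 0, 0, 0, 0, 0, 0.6]])

```text
time: 17.93
eef_pos: [0.3695, -0.2962, 0.0194]
eef_rot: [-0.091, 0.987, 0.013, 0.131]
force: [0.3, 0.1, 0.0]
opening: 0.0514
grip_force: 0.0
```

```bash
python3 - <<'E'
from h import *
tcp([.368,-.297,.0193],10.4,15)
E
```

```text
rot [-0.0009  0.0005 -0.0008] shift [-0.0051 -0.0026 -0.0004] q [ 1.24  0.55 -0.57  2.24  0.26  0.28  2.27] F [0.3 0.1 0. ] op 0.0514
```

arm_command(series=[[0, 0, 0, -0.005, -0.0026, 0, 0.5], [0, 0, 0, 0, 0, 0, 0.3], [0, 0, 0, 0, 0, 0, 0], [0, 0, 0, 0, 0, 0, 0], [0, 0, 0, 0, 0, 0, 0], [0, 0, 0, 0, 0, 0, 0], [0, 0, 0, 0, 0, 0, 0], [0, 0, 0, 0, 0, 0, 0]], squeeze=100)

```text
time: 18.6
eef_pos: [0.3673, -0.2985, 0.0204]
eef_rot: [-0.089, 0.987, 0.012, 0.131]
force: [-1.7, -0.7, 4.9]
opening: 0.0147
grip_force: 97.6
```

arm_command(series=[[0, 0, 0, 0, 0, 0.02, 0], [0, 0, 0, 0, 0, 0.04, 0], [0, 0, 0, 0, 0, 0.05, 0], [0, 0, 0, 0, 0, 0.05, 0], [0, 0, 0, 0, 0, 0.05, 0], [0, 0, 0, 0, 0, 0.05, 0], [0, 0, 0, 0, 0, 0.05, 0], [0, 0, 0, 0, 0, 0.05, 0], [0, 0, 0, 0, 0, 0.05, 0], [0, 0, 0, 0, 0, 0.05, 0], [0, 0, 0, 0, 0, 0.03, 0], [0, 0, 0, 0, 0, 0.01, 0], [0, 0, 0, 0, 0, 0, 0], [0, 0, 0, 0, 0, 0, 0]])

```text
time: 19.77
eef_pos: [0.3662, -0.2973, 0.1689]
eef_rot: [-0.09, 0.987, 0.013, 0.13]
force: [0.2, -0.3, -4.4]
opening: 0.0149
grip_force: 97.8
```

```bash
python3 - <<'E'
from h import *
t=np.array([.58706,-.03901,.0393])-.150*np.array([.9869,-.1616,0]); t[2]=.19; print(t)
tcp(t,-9.3,15)
E
```

```text
[ 0.439025 -0.01477   0.19    ]
rot [-9.000e-04  1.000e-04 -1.643e-01] shift [0.2427 0.9419 0.0702] q [ 1.53  0.28 -0.86  2.14  0.02  0.65  2.45] F [ 0.2 -0.3 -4.4] op 0.0149
```

arm_command(series=[[0, 0, -0.006, 0.01, 0.034, 0.005, 0], [0, 0, -0.0117, 0.021, 0.067, 0.005, 0], [0, 0, -0.0117, 0.021, 0.067, 0.005, 0], [0, 0, -0.0117, 0.021, 0.067, 0.005, 0], [0, 0, -0.0117, 0.021, 0.067, 0.005, 0], [0, 0, -0.0117, 0.021, 0.067, 0.005, 0], [0, 0, -0.0117, 0.021, 0.067, 0.005, 0], [0, 0, -0.0117, 0.021, 0.067, 0.005, 0], [0, 0, -0.0117, 0.021, 0.067, 0, 0], [0, 0, -0.0117, 0.021, 0.067, 0, 0], [0, 0, -0.0117, 0.021, 0.067, 0, 0], [0, 0, -0.0117, 0.021, 0.067, 0, 0], [0, 0, -0.0117, 0.021, 0.067, 0, 0], [0, 0, -0.0117, 0.021, 0.067, 0, 0], [0, 0, -0.006, 0.01, 0.034, 0, 0], [0, 0, 0, 0, 0, 0, 0], [0, 0, 0, 0, 0, 0, 0]])

```text
time: 21.18
eef_pos: [0.454, -0.0151, 0.1806]
eef_rot: [0.079, 0.988, -0.01, 0.129]
force: [0.1, -0.5, -4.6]
opening: 0.0145
grip_force: 98.1
```

```bash
python3 - <<'E'
from h import *
from bench import grab_frame
t=np.array([.58706,-.03901,.0393])-.135*np.array([.9869,-.1616,0]); t[2]=.05; print(t)
tcp(t,-9.3,15)
s=state(); ex=(s["eef_pos"][:2]+.033*np.array([.9869,-.1616]))
f=grab_frame("top");P=cloud(f);y=np.radians(-9.3);R=np.array([[np.cos(y),-np.sin(y)],[np.sin(y),np.cos(y)]]);L=(P[...,:2]-ex)@R*1000;Z=P[...,2]*1000
zb=(s["eef_pos"][2]-.0204)*1000
m=(Z>zb-5)&(abs(L[...,0])<65)&(abs(L[...,1])<40)&(f["image"].min(-1)>70)
print(zb,m.sum());im=f["image"]
for lo,hi in((5,18),(38,75)):
    k=m&(Z-zb>lo)&(Z-zb<hi); q=L[k]; print(lo,q.min(0),q.max(0),cv2.minAreaRect(q.astype(np.float32)))
k=m&(Z-zb>5)&(Z-zb<18); 
for sgn in(-1,1):
    w=k&(L[...,1]*sgn>26); A=np.c_[L[w],Z[w]-zb]; print(np.polyfit(A[:,0],A[:,1],1)) if w.sum()>5 else 0
A=np.c_[L[k],np.ones(k.sum())]; print("tilt plane",np.linalg.lstsq(A,Z[k]-zb,rcond=None)[0])
E
```

```text
[ 0.4538285 -0.017194   0.05     ]
rot [-0.0008 -0.0006 -0.0014] shift [-0.0005 -0.0071 -0.4353] q [ 0.79  0.14 -0.91  2.24  0.33  0.59  1.06] F [ 0.1 -0.5 -4.6] op 0.0145
160.17660132169934 594
5 [-42.24286292 -29.10061958] [50.20112871 30.90064579] ((3.8412208557128906, 0.8567829132080078), (59.5068244934082, 92.54427337646484), 89.63961791992188)
38 [-36.69585936 -24.28365134] [30.74089083 25.96953075] ((-2.962564468383789, 0.9449272155761719), (49.79736328125, 67.58139038085938), 89.13480377197266)
[-3.53567154e-03 -2.74260641e+01]
[-2.20137881e-03  2.87620143e+01]
tilt plane [-6.72962456e-03 -8.68409125e-03  1.18480455e+01]
```

arm_command(series=[[-0.0008, -0.0006, -0.0014, 0, -0.008, -0.03, 0], [0, 0, 0, 0, 0, -0.05, 0], [0, 0, 0, 0, 0, -0.05, 0], [0, 0, 0, 0, 0, -0.05, 0], [0, 0, 0, 0, 0, -0.05, 0], [0, 0, 0, 0, 0, -0.05, 0], [0, 0, 0, 0, 0, -0.05, 0], [0, 0, 0, 0, 0, -0.05, 0], [0, 0, 0, 0, 0, -0.035, 0], [0, 0, 0, 0, 0, -0.025, 0], [0, 0, 0, 0, 0, -0.015, 0], [0, 0, 0, 0, 0, 0, 0], [0, 0, 0, 0, 0, 0, 0]])

```text
time: 22.32
eef_pos: [0.4545, -0.0192, 0.0447]
eef_rot: [0.082, 0.988, -0.011, 0.131]
force: [0.7, -0.0, -4.3]
opening: 0.0144
grip_force: 98.1
```

```bash
python3 - <<'E'
from h import *
t=np.array([.58706,-.03901,.0393])-.135*np.array([.9869,-.1616,0]); t[2]=.0414
tcp(t,-9.3,15)
E
```

```text
rot [0.0004 0.0007 0.0018] shift [-0.0023  0.0066 -0.011 ] q [ 0.35  0.4  -0.49  2.35  0.98  0.3   0.41] F [ 0.7 -0.  -4.3] op 0.0144
```

arm_command(series=[[0.0004, 0.0007, 0.0018, -0.002, 0.005, -0.004, 0], [0, 0, 0, 0, 0, -0.004, 0], [0, 0, 0, 0, 0, -0.003, 0], [0, 0, 0, 0, 0, 0, 0], [0, 0, 0, 0, 0, 0, 0], [0, 0, 0, 0, 0, 0, 0]])

```text
time: 22.82
eef_pos: [0.4544, -0.0169, 0.0419]
eef_rot: [0.08, 0.988, -0.011, 0.131]
force: [-0.3, -0.5, -4.3]
opening: 0.0147
grip_force: 98.1
```

```bash
python3 - <<'E'
from h import *
t=np.array([.58706,-.03901,.0393])-.135*np.array([.9869,-.1616,0]); t[2]=.0414
tcp(t,-9.3,15)
E
```

```text
rot [ 0.0001  0.0007 -0.0006] shift [-0.0019 -0.0011 -0.0017] q [ 0.34  0.4  -0.48  2.35  0.99  0.29  0.39] F [-0.3 -0.5 -4.3] op 0.0147
```

arm_command(series=[[0, 0, -0.0005, 0, -0.001, -0.002, 0], [0, 0, 0, 0.0329, -0.0054, 0, 0], [0, 0, 0, 0.0329, -0.0054, 0, 0], [0, 0, 0, 0.0329, -0.0054, 0, 0], [0, 0, 0, 0.0329, -0.0054, 0, 0], [0, 0, 0, 0.0329, -0.0054, 0, 0], [0, 0, 0, 0, 0, 0, 0]])

```text
time: 23.4
eef_pos: [0.5067, -0.0256, 0.0416]
eef_rot: [0.081, 0.988, -0.01, 0.132]
force: [1.1, -0.9, -4.8]
opening: 0.0144
grip_force: 98.1
```

```bash
python3 - <<'E'
from h import *
t=np.array([.58706,-.03901,.0393])-.085*np.array([.9869,-.1616,0]); t[2]=.0412
tcp(t,-9.3,15)
E
```

```text
rot [-0.0004  0.0017  0.0006] shift [-0.0117  0.0012 -0.0012] q [ 0.39  0.48 -0.51  2.24  0.94  0.35  0.49] F [ 1.1 -0.9 -4.8] op 0.0144
```

arm_command(series=[[0, 0.001, 0, 0.0329, -0.0054, 0, 0], [0, 0, 0, 0.0329, -0.0054, 0, 0], [0, 0, 0, 0.0329, -0.0054, 0, 0], [0, 0, 0, 0.0329, -0.0054, 0, 0], [0, 0, 0, 0.0329, -0.0054, 0, 0], [0, 0, 0, 0.0329, -0.0054, 0, 0], [0, 0, 0, 0, 0, 0, 0]])

```text
time: 23.98
eef_pos: [0.5655, -0.0354, 0.0415]
eef_rot: [0.081, 0.988, -0.01, 0.131]
force: [0.6, -0.8, -4.2]
opening: 0.0151
grip_force: 97.9
```

```bash
python3 - <<'E'
from h import *
tcp([.58706,-.03901,.0393],-9.3,15)
E
```

```text
rot [-0.0003  0.0006  0.0004] shift [ 0.0717 -0.012  -0.0074] q [ 0.43  0.56 -0.55  2.1   0.88  0.43  0.6 ] F [ 0.6 -0.8 -4.2] op 0.0151
```

arm_command(series=[[0, 0, 0, 0.0165, -0.0027, -0.002, 0], [0, 0, 0, 0.0165, -0.0027, -0.002, 0], [0, 0, 0, 0.0165, -0.0027, 0, 0], [0, 0, 0, 0.008, -0.0013, 0, 0], [0, 0, 0, 0, 0, 0, 0], [0, 0, 0, 0, 0, 0, 0]])

```text
time: 24.48
eef_pos: [0.581, -0.0377, 0.0404]
eef_rot: [0.08, 0.988, -0.01, 0.13]
force: [1.8, -0.1, -1.3]
opening: 0.0147
grip_force: 98.6
```

arm_command(series=[[0, 0, 0, 0.004, -0.0007, 0, 0], [0, 0, 0, 0.004, -0.0007, 0, 0], [0, 0, 0, 0.004, -0.0007, 0, 0], [0, 0, 0, 0, 0, 0, 0]])

```text
time: 24.82
eef_pos: [0.5834, -0.038, 0.0404]
eef_rot: [0.08, 0.988, -0.011, 0.13]
force: [-4.2, 1.9, 5.1]
opening: 0.0145
grip_force: 99.8
```

arm_command(series=[[0, 0, 0, 0.004, -0.0007, 0, 0], [0, 0, 0, 0.004, -0.0007, 0, 0], [0, 0, 0, 0, 0, 0, 0]])

```text
time: 25.07
eef_pos: [0.5854, -0.0384, 0.0404]
eef_rot: [0.08, 0.988, -0.011, 0.129]
force: [-5.9, 0.8, 7.4]
opening: 0.0142
grip_force: 100.3
```

arm_command(series=[[0, 0, 0, 0.004, -0.0007, 0, 0], [0, 0, 0, 0.004, -0.0007, 0, 0], [0, 0, 0, 0, 0, 0, 0]])

```text
time: 25.32
eef_pos: [0.5853, -0.0385, 0.0403]
eef_rot: [0.08, 0.989, -0.012, 0.128]
force: [-17.5, 1.7, 19.3]
opening: 0.0143
grip_force: 102.5
```

arm_command(series=[[0, 0, 0, 0.004, -0.0007, 0, 0], [0, 0, 0, 0, 0, 0, 0]])

```text
time: 25.48
eef_pos: [0.5853, -0.0385, 0.0403]
eef_rot: [0.08, 0.989, -0.012, 0.127]
force: [-24.0, 1.1, 25.3]
opening: 0.0143
grip_force: 103.7
```

arm_command(series=[[0, 0, 0, 0.004, -0.0007, 0, 0], [0, 0, 0, 0, 0, 0, 0]])

```text
time: 25.65
eef_pos: [0.5852, -0.0386, 0.0403]
eef_rot: [0.08, 0.989, -0.012, 0.126]
force: [-29.2, 2.7, 33.3]
opening: 0.0147
grip_force: 104.8
```

arm_command(series=[[0, 0, 0, -0.006, 0.001, 0, 0], [0, 0, 0, -0.004, 0.0007, 0, 0], [0, 0, 0, 0, 0, 0, 0], [0, 0, 0, 0, 0, 0, 0.25], [0, 0, 0, 0, 0, 0, 0.3], [0, 0, 0, 0, 0, 0, 0.5], [0, 0, 0, 0, 0, 0, 0.5], [0, 0, 0, 0, 0, 0, 0.5], [0, 0, 0, 0, 0, 0, 0.5], [0, 0, 0, -0.011, 0.0017, 0.04, 0.5], [0, 0, 0, -0.011, 0.0017, 0.04, 0.5], [0, 0, 0, -0.011, 0.0017, 0.04, 0.5], [0, 0, 0, -0.011, 0.0017, 0.04, 0.5], [0, 0, 0, -0.011, 0.0017, 0.04, 0.5], [0, 0, 0, -0.011, 0.0017, 0.04, 0.5], [0, 0, 0, -0.011, 0.0017, 0.04, 0.5], [0, 0, 0, -0.011, 0.0017, 0.04, 0.5], [0, 0, 0, -0.03, 0.005, 0.04, 0.5], [0, 0, 0, -0.03, 0.005, 0.04, 0.5]])

```text
time: 27.23
eef_pos: [0.5433, -0.032, 0.1604]
eef_rot: [0.08, 0.988, -0.011, 0.13]
force: [-1.1, -0.8, -0.4]
opening: 0.0428
grip_force: 0.0
```

```bash
python3 - <<'E'
from h import *
from bench import grab_frame
print(state()["force"],state()["opening"])
f1=grab_frame("top")
y=np.radians(-9.3); o=np.array([.6195,-.0445]);R=np.array([[np.cos(y),-np.sin(y)],[np.sin(y),np.cos(y)]])
for f in(load("top0.npz"),f1):
    P=cloud(f);L=(P[...,:2]-o)@R*1000;Z=P[...,2]*1000
    m=(L[...,0]>-65)&(L[...,0]<-24)&(abs(L[...,1])<12)&(Z>80)&(Z<99); q=L[m]; print("fin",q.min(0),q.max(0),q.mean(0),np.median(Z[m]),m.sum())
g=grab_frame("scene"); out=[]
for f,b in((g,(140,260,190,310)),(f1,(130,270,180,320))):
    out.append(cv2.resize(f["image"][b[0]:b[1],b[2]:b[3],::-1],(400,400),interpolation=cv2.INTER_CUBIC))
cv2.imwrite("pics/g6.png",np.hstack(out))
E
```

```text
[-1.10201139 -0.80673925 -0.41732134] 0.04278156141867018
fin [-51.70642484  -7.06479511] [-28.5576221    7.86965357] [-40.01615387   0.07029517] 90.17254815193665 35
fin [-49.99996583  -6.4669465 ] [-26.60097267   9.19891333] [-38.41205882   1.23528782] 89.32392174923076 35
```

View pics/g6.png

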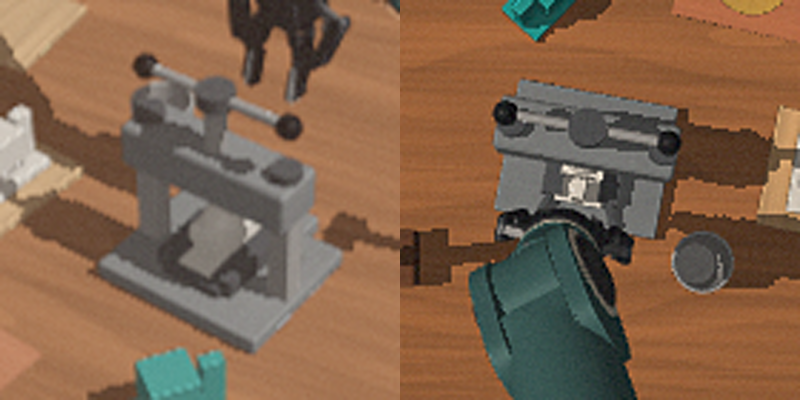

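```bash
python3 -c "
from bench import *
print(sign_off())"
```

```text
the job is handed in; nothing more can be done
None
```

The die change is done and handed in at about 27 s: the flat die stands let go within about 2 mm of the board's middle, and the domed die is home against the stop and let go, within about 2 mm by camera. The fingers measured about 40 mm shorter than the stated tool frame, so my first grasp closed on nothing; I corrected for that from the images.

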